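# Hold a dropper bottle tip-down over the drip dish for a leak check

### The arm

A 7-joint arm with a two-finger parallel gripper is mounted at the origin on the work surface. World frame = base frame: x ahead of the robot, y to its left, z up, the work surface at z = 0. Lengths are in m, angles in rad, forces in N, time in s.
With the tool pointing down it reaches from about 0.4 to 0.85 m from the base axis. Payload 10.4 kg.
Tool frame: the origin (TCP) lies midway between the tips of the shut fingers; the grasp point (between the pads) lies 19 mm behind it; z points along the fingers, x is the direction in which the jaws open and shut, and the axes are right-handed (so a half turn about z gives the same grasp; the last joint's range is limited). The gripper opens to 87 mm and grips with 3 to 60 N. Pads are 19 mm wide; open, the fingers measure 117 mm over their backs; the gripper's body (75 mm by 190 mm) begins 51 mm behind the grasp point.
Start: joints at [-1.25, 0.332, -0.065, 1.46, 0.022, 1.35, -0.088], TCP at [0.211, 0.588, 0.223] pointing down, gripper open.
Joint ranges: [-2.6, 2.6], [-0.5, 2.12], [-1.47, 1.34], [0.16, 2.42], [-1.27, 4.41], [0.06, 2.06], [-2.6, 2.6]. Speed limits (rad/s): [2.22, 2.22, 2.79, 2.79, 3.14, 3.14, 3.14].

### API

Orientations are given as a unit quaternion [x, y, z, w].
In Python, from bench import r gives the robot as it stands. The module is installed in compiled form; this text tells all that it offers.
- The arm moves only by the tool play_rows, never from a script. Its argument "commands" is a list of rows, each a list of 7 numbers: the shift along the world's x, y, z in cm, then the turn, a rotation vector about the world's x, y, z in rad, then the finger opening in cm, from 0 to 8.7. A call has 1 to 20 rows; each row shifts and turns the commanded pose from where the row before left it; what a row does not reach is not made up. A row lasts 1/8 s, in which the tool goes at most 62.5 mm and 10.7 degrees, less where a joint would pass 70% of its speed; a pose out of reach is approached as far as the arm can. A call is refused whole if a number of a shift passes 6.25 or a number of a turn 0.188, either way. A call with a gripper value outside its range is refused whole. The fingers move at their own pace and stop on an object; "grip_force" is the grip in N (left out, the last holds). Time passes only in rows, so rows that do not move let the fingers close. It gives the time, the measured TCP pose, the force and the opening at its end, in the units of the state.
- r.read_state(): the state, without advancing time (a new reading comes with each control period).
- r.camera(name): name is "scene" or "top" or "wrist"; returns a dict with "img" (480x640x3 uint8, red, green, blue), "K" (3x3 intrinsics, pixels), "camera_from_world" (4x4, takes a point from world to camera coordinates). Camera axes: x right, y down, z forward; pixel columns grow to the right and rows downward; lengths in m; the calibration is good to about 2 mm. A picture is of the moment at which its call begins. There is no depth.
- r.close_job(): hands the job in, once; it reports no verdict.
The state is a dict: "time": time; "joint_positions": joint angles; "joint_vel": joint speeds; "joint_torque": joint torques, N m; "ee_pos": TCP position; "eef_rot": TCP orientation; "ft_force": force on the tool from outside, world axes, zero at the start; "torque": the same for the moment, N m; "width": finger opening in m.
Only numpy, scipy, OpenCV 4.12 (cv2) and the standard library are available. Lean on these libraries where they do the work, as an engineer would, in place of code of your own. Each camera call takes 0.05 s, during which the arm holds its last target. There are 200 camera calls.

### The job

Slide the steel drip dish along the bench, without lifting it, until it stands wholly on the dark round spot; then draw the bottle with the long pointed dropper tip out of its slanting seat and turn it so that the tip points clearly below level. Finish while holding it like that, still, with its tip over the dish and the whole bottle at least 10 cm above the bench; do not let go, and leave the flat-capped bottle in its seat and the other things where they are.

Things in the scene. Friction and masses are not known exactly. Their poses are not given: they have to be found in the camera images.
- dropper: bottle with a long pointed tip: blue body 34 mm in diameter, 78 mm long; white collar 20 mm wide at 86 to 98 mm; thin tip ending at 126 mm; about 90 g, centre of mass 45 mm from the base. Origin: centre of its base; z from base to tip. Starts in a stand seat, z leaning 60 degrees from upright, tip up; 45 mm of it are in the seat, the body from 45 to 78 mm is free to grip from above
- dropper_tip (a point): end of the bottle's pointed tip, 126 mm from its base
- stand: fixed grey stand, origin: centre of the underside of its 130 x 170 x 10 mm base plate. Two seats at y = -45 and +45 mm: square sleeves, inside 38 mm, 45 mm deep, walls 5 mm, floor centre at x = 40, z = 40, axis leaning 60 degrees from upright towards the stand's -x (draw out that way, upwards). Which bottle is in which seat varies. Top 85 mm high; only the plate is below the bottles' free part
- capped: the other bottle in the stand: the same blue body, but a flat white cap 24 mm in diameter, 102 mm long in all; stays in its seat. Origin: centre of its base, z towards the cap
- dish: loose open steel drip dish, round, 110 mm across the rim, 98 mm across the foot, 28 mm high, wall 4 mm, floor 4 mm thick (about 88 mm clear across the inner floor), 0.25 kg. Origin: centre of its underside; z up. It slides on the bench with a push of a few newtons
- spot: dark round spot 150 mm across, flush in the white bench (no step). Origin: its centre
- flask: bystander: clear glass bottle with a black cap, 56 mm in diameter, 100 mm high. Origin: centre of its underside
- jar: bystander: amber glass jar with a black cap and a paper label, 60 mm in diameter, 85 mm high. Origin: centre of its underside
- pan: bystander: small black bowl, 80 mm across, 28 mm high. Origin: centre of its underside
There are look-alikes about, which are no part of the job. Leave any yellow look-alike of the dish alone.

How it is judged:
By the outcome, as a careful person would: the job done as asked, in the order asked, and still so for the second after the job is handed in, while the arm keeps its last pose, push and grip.
It also fails if it takes over 59 s, if anything falls off the work surface, if the arm or the gripper's body presses on something with over 40 N, if the wrist force passes 120 N, or if a joint passes its speed limit or range.

## Working session

There is one attempt and no reset: what is moved stays moved. The work goes in short steps, Python scripts to look and compute and a tool call to move; the robot and the scene stay as the last step left them, time stands still between calls to the robot, and variables do not carry over. Pictures are saved under pics/ and viewed, about 8 in all and at most 12, crops included, and the job is handed in when it is done.

Besides the shell and the picture viewer there is one more tool, called after ">>>" as name(argument=value, ...), one argument or row to a line, values as JSON. play_rows: Moves the arm, as the interface text tells. Its arguments: {"type":"object","properties":{"commands":{"type":"array","items":{"type":"array","items":{"type":"number"}}},"grip_force":{"type":"number"}},"required":["commands"]}

```bash
mkdir -p pics; cat > h.py <<'E'
import numpy as np,cv2
from bench import r
def snap(n,f):
    c=r.camera(n); cv2.imwrite(f'pics/{f}.png',c['img'][:,:,::-1]); np.savez(f'pics/{f}.npz',**{k:c[k] for k in c}); return c
def ray(c,u,v,z):
    T=c['camera_from_world'];R=T[:3,:3];o=-R.T@T[:3,3]
    d=R.T@np.linalg.inv(c['K'])@[u,v,1]; return o+d*(z-o[2])/d[2]
def proj(c,p):
    T=c['camera_from_world'];q=c['K']@(T[:3,:3]@p+T[:3,3]);return q[:2]/q[2]
E
python3 - <<'E'
from h import *
for n in('top','scene'):
    c=snap(n,n+'0');T=c['camera_from_world'];print(n,-T[:3,:3].T@T[:3,3],T[:3,:3].round(2).tolist())
print(r.read_state())
E
```

```text
top [0.38896056 0.07482249 1.026209  ] [[0.03, -1.0, 0.02], [-0.98, -0.03, -0.19], [0.19, -0.01, -0.98]]
scene [ 1.53106107 -0.12430562  0.84224449] [[0.2, 0.98, -0.02], [0.58, -0.13, -0.81], [-0.79, 0.15, -0.59]]
{'time': 0.1, 'joint_positions': array([-1.2496027 ,  0.33280295, -0.06469559,  1.46082897,  0.02158424,
        1.34988618, -0.0885103 ]), 'joint_vel': array([ 0.00198235, -0.00143043,  0.00014009, -0.00122194,  0.00094692,
       -0.00220535,  0.00073273]), 'joint_torque': array([ 2.42873328e-03, -6.24545360e+01,  2.51540949e-02, -3.90713346e+01,
       -6.15086197e-02,  3.65607440e-02,  9.12409791e-05]), 'ee_pos': array([0.21055169, 0.58811622, 0.22185059]), 'eef_rot': array([ 8.17636837e-01,  5.75733988e-01, -4.91348229e-04,  3.70591250e-04]), 'ft_force': array([ 0.16312669,  1.11222763, -0.25108544]), 'torque': array([-0.01380883,  0.00055437,  0.03903693]), 'width': 0.08766955137750279}
```

View pics/top0.png

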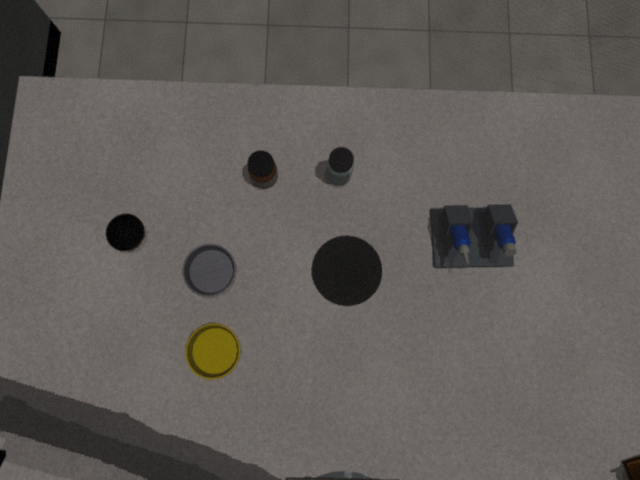

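View pics/scene0.png

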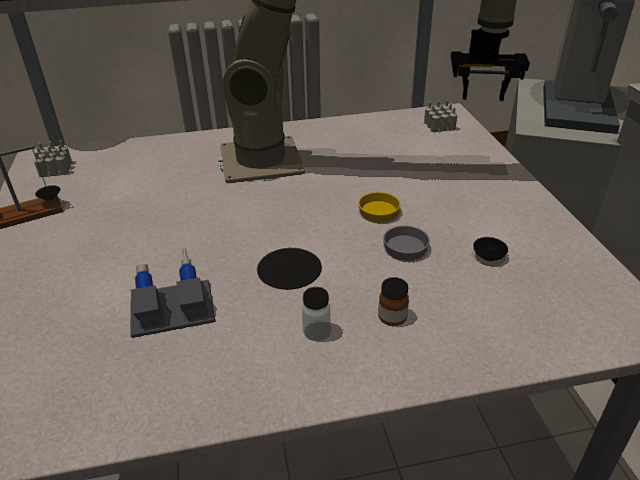

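The top view shows the steel dish at (210,270) and the yellow look-alike at (213,350). The spot is at (347,270). The pointed bottle is in the left seat at (460,238), with its tip at (467,258), and the capped one is at (504,240). The pan is at (126,232), the jar at (262,168) and the flask at (340,165).

Candidates for the dish are steel (210,270), yellow (213,350) and the black pan (126,232); I choose steel. Candidates for the bottle are left (460,238), thin tip, and right (504,240), blunt; I choose left. I'll measure now and check the choice in one crop.

```bash
python3 - <<'E'
from h import *
t=dict(np.load('pics/top0.npz'));s=dict(np.load('pics/scene0.npz'))
im=t['img'];g=cv2.cvtColor(im,cv2.COLOR_RGB2GRAY)
# spot
m=(g<60).astype(np.uint8); n,l,st,ce=cv2.connectedComponentsWithStats(m)
i=l[270,347];print('spot',ray(t,*ce[i],0),st[i])
for nm,(u,v),h in(('pan',(126,232),.028),('jarcap',(261,161),.085),('flaskcap',(341,159),.1)):
    i=l[v,u];print(nm,ray(t,*ce[i],h),st[i])
# dish: pixels bluish-dark relative to the bench around it
hsv=cv2.cvtColor(im,cv2.COLOR_RGB2HSV)
roi=np.zeros_like(m);roi[235:305,172:248]=1
i32=im.astype(int);m2=(((i32[...,2]-i32[...,0])>2)&(roi>0)).astype(np.uint8)
m2=cv2.morphologyEx(m2,cv2.MORPH_OPEN,np.ones((3,3)))
cs,_=cv2.findContours(m2,0,2);c=max(cs,key=cv2.contourArea);e=cv2.fitEllipse(cv2.convexHull(c));print('dish',e,ray(t,*e[0],.02))
# blue bodies
for nm,c in(('top',t),('scene',s)):
    h=cv2.cvtColor(c['img'],cv2.COLOR_RGB2HSV);b=((h[...,0]>105)&(h[...,0]<130)&(h[...,1]>150)&(h[...,2]>40)).astype(np.uint8)
    n,l,st,ce=cv2.connectedComponentsWithStats(b)
    print(nm,[(ce[k].round(1),st[k]) for k in range(1,n) if st[k][4]>30])
a=cv2.resize(t['img'][190:280,420:530],None,fx=4,fy=4,interpolation=2)
b=cv2.resize(s['img'][240:340,110:230],None,fx=4,fy=4,interpolation=2)[:360]
d=cv2.resize(t['img'][235:305,175:245],None,fx=4,fy=4)
o=np.zeros((650,800,3),np.uint8)
o=np.zeros((600,800,3),np.uint8);o[:360,:440]=a[:,:440];o[:360,440:800]=b[:,60:420];o[360:600,:280]=d[:240]
cv2.imwrite('pics/crop1.png',o[:,:,::-1])
E
```

```text
spot [0.52611138 0.00068533 0.        ] [ 312  236   70   70 3862]
pan [0.5892936  0.46305406 0.028     ] [ 106  214   39   37 1146]
jarcap [0.71417153 0.18112913 0.085     ] [246 151  31  38 921]
flaskcap [0.72120793 0.02728401 0.1       ] [324 147  30  39 798]Traceback (most recent call last):
  File "<stdin>", line 14, in <module>
ValueError: max() iterable argument is empty
```

```bash
python3 - <<'E'
from h import *
t=dict(np.load('pics/top0.npz'));s=dict(np.load('pics/scene0.npz'))
im=t['img'];i32=im.astype(int)
print(im[270,160:250:6].tolist())
rb=cv2.GaussianBlur(im,(5,5),0).astype(int);df=rb[...,0]-rb[...,2]
m2=np.zeros((480,640),np.uint8);m2[238:302,175:245]=df[238:302,175:245]<8
m2=cv2.morphologyEx(m2,cv2.MORPH_OPEN,np.ones((3,3)))
cs,_=cv2.findContours(m2,0,2);c=max(cs,key=cv2.contourArea);e=cv2.fitEllipse(cv2.convexHull(c));print('dish',e,ray(t,*e[0],.025))
for nm,c in(('top',t),('scene',s)):
    h=cv2.cvtColor(c['img'],cv2.COLOR_RGB2HSV);b=((h[...,0]>105)&(h[...,0]<130)&(h[...,1]>150)&(h[...,2]>40)).astype(np.uint8)
    n,l,st,ce=cv2.connectedComponentsWithStats(b)
    print(nm,[(ce[k].round(1),st[k]) for k in range(1,n) if st[k][4]>30])
o=np.zeros((600,800,3),np.uint8)
o[:360,:440]=cv2.resize(im[190:280,420:530],None,fx=4,fy=4,interpolation=2)
o[:360,440:]=cv2.resize(s['img'][240:330,125:215],None,fx=4,fy=4,interpolation=2)
o[360:,:240]=cv2.resize(im[240:300,180:240],None,fx=4,fy=4)
cv2.imwrite('pics/crop1.png',o[:,:,::-1])
E
```

```text
[[110, 102, 100], [111, 104, 103], [112, 106, 103], [107, 99, 96], [51, 50, 53], [68, 65, 70], [72, 71, 76], [73, 72, 75], [76, 74, 77], [73, 70, 75], [72, 70, 74], [73, 71, 75], [72, 68, 73], [106, 100, 96], [109, 103, 99]]
dish ((209.00880432128906, 269.89947509765625), (55.373321533203125, 56.81009292602539), 45.85471725463867) [0.5158485  0.28490379 0.025     ]
top [(array([460.7, 234.9]), array([452, 225,  18,  21, 249], dtype=int32)), (array([505.4, 233.9]), array([497, 225,  18,  19, 226], dtype=int32))]
scene [(array([187.1, 271.8]), array([180, 264,  16,  16, 212], dtype=int32)), (array([143.1, 279.4]), array([136, 271,  16,  17, 224], dtype=int32))]
```

View pics/crop1.png

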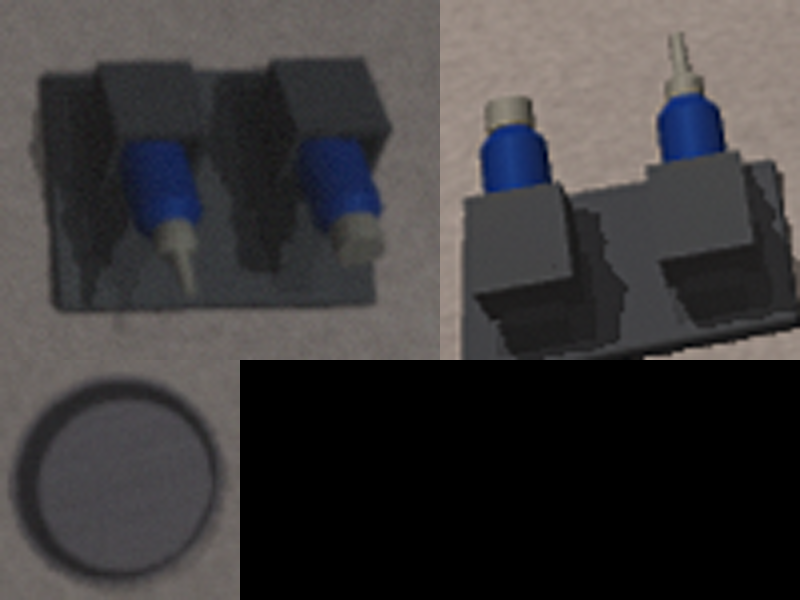

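The crop confirms the choice: the thin-tip bottle sits in the +y seat (top image left), the flat-capped one in the other seat, and the grey dish is the steel one. I'll move over the dish's leading (-y) wall so I can grip the wall and drag.

>>> play_rows(
  commands=[
    [3.05,-3.55,-0.8,0,0,0.034,4],
    [3.05,-3.55,-0.8,0,0,0.034,4],
    [3.05,-3.55,-0.8,0,0,0.034,4],
    [3.05,-3.55,-0.8,0,0,0.034,4],
    [3.05,-3.55,-0.8,0,0,0.034,4],
    [3.05,-3.55,-0.8,0,0,0.034,4],
    [3.05,-3.55,-0.8,0,0,0.034,4],
    [3.05,-3.55,-0.8,0,0,0.034,4],
    [3.05,-3.55,-0.8,0,0,0.034,4],
    [3.05,-3.55,-0.8,0,0,0.034,4],
    [0,0,0,0,0,0,4],
    [0,0,0,0,0,0,4],
  ],
)

```text
time: 1.6
ee_pos: [0.5151, 0.234, 0.1423]
eef_rot: [0.708, 0.706, -0.0, -0.0]
ft_force: [-0.0, 0.2, 0.3]
width: 0.0399
```

```bash
python3 - <<'E'
from h import *
c=snap('wrist','w1');st=r.read_state();print(st['ee_pos'],st['eef_rot'],st['joint_positions'].round(2))
print(proj(c,np.array([.516,.285,.028])),proj(c,np.array([.516,.23,.028])),proj(c,np.array([.516,.2325,.012])))
E
```

```text
[0.51489954 0.23465591 0.14250101] [ 7.07996265e-01  7.06216077e-01 -7.14030664e-06 -3.74409465e-04] [-0.66  0.26  0.18  1.73 -0.05  1.15  1.1 ]
[382.58162881 238.61608044] [316.1759603  238.84126922] [319.26936365 233.50491492]
```

View pics/w1.png

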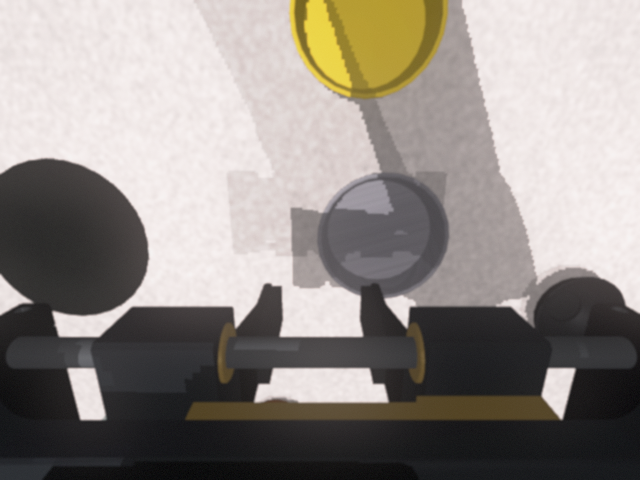

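The wrist view shows the dish centred near (383,233) with its -y rim at about (318,235), which agrees with the measurement. I'll lower, grip the wall lightly and drag.

>>> play_rows(
  commands=[
    [0,0,-4,0,0,0,4],
    [0,0,-4,0,0,0,4],
    [0,0,-3.5,0,0,0,4],
    [0,0,-1.45,0,0,0,4],
    [0,-0.2,0,0,0,0,4],
    [0,0,0,0,0,0,1],
    [0,0,0,0,0,0,0],
    [0,0,0,0,0,0,0],
    [0,0,0,0,0,0,0],
  ],
  grip_force=8,
)

```text
time: 2.78
ee_pos: [0.5159, 0.2319, 0.0135]
eef_rot: [0.708, 0.706, 0.0, -0.0]
ft_force: [0.7, 1.4, 1.1]
width: 0.0079
```

>>> play_rows(
  commands=[
    [0,-0.5,0,0,0,0,0],
    [0.1,-1,0,0,0,0,0],
    [0.1,-1.6,0,0,0,0,0],
    [0.1,-1.8,0,0,0,0,0],
    [0.1,-1.8,0,0,0,0,0],
    [0.1,-1.8,0,0,0,0,0],
    [0.1,-1.8,0,0,0,0,0],
    [0.1,-1.8,0,0,0,0,0],
    [0.1,-1.8,0,0,0,0,0],
    [0.1,-1.8,0,0,0,0,0],
    [0.1,-1.8,0,0,0,0,0],
    [0.1,-1.8,0,0,0,0,0],
    [0,-1.8,0,0,0,0,0],
    [0,-1.8,0,0,0,0,0],
    [0,-1.8,0,0,0,0,0],
    [0,-1.6,0,0,0,0,0],
    [0,-1.2,0,0,0,0,0],
    [0,-0.9,0,0,0,0,0],
    [0,0,0,0,0,0,0],
  ],
)

```text
time: 5.15
ee_pos: [0.5262, -0.055, 0.0133]
eef_rot: [0.709, 0.705, -0.0, 0.0]
ft_force: [0.1, -0.4, 6.2]
width: 0.008
```

```bash
python3 - <<'E'
from h import *
c=snap('top','t1');s=dict(np.load('pics/scene0.npz'));t=dict(np.load('pics/top0.npz'));st=r.read_state();print(st['ee_pos'],st['ft_force'],st['width'])
cv2.imwrite('pics/t1c.png',cv2.resize(c['img'][190:350,250:520],None,fx=2.9,fy=2.9,interpolation=2)[:,:,::-1])
def tri(p,q):
    A=[t['K']@t['camera_from_world'][:3],s['K']@s['camera_from_world'][:3]]
    x=cv2.triangulatePoints(*A,np.array(p,float).reshape(2,1),np.array(q,float).reshape(2,1));return (x[:3]/x[3]).ravel()
tip=tri((468.2,263.2),(183.75,248.75));print('tip',tip,proj(t,tip),proj(s,tip))
# plate corners on z=.01, from top crop
P=[ray(t,420+u/4,190+v/4,.01) for u,v in((40,72),(57,309),(374,302))];print(P)
e=P[2]-P[1];print('plate y-axis yaw deg',np.degrees(np.arctan2(e[0],-e[1])), np.linalg.norm(e),np.linalg.norm(P[0]-P[1]))
print(ray(t,460.7,234.9,.09),ray(s,187.1,271.8,.09), tri((460.7,234.9),(187.1,271.8)))
E
```

```text
[ 0.5261191  -0.05501798  0.01330035] [ 0.67270849 -0.53547873  6.45846735] 0.007619969637578781
tip [ 0.53305238 -0.22392357  0.10090779] [467.30006091 263.11202272] [183.14361543 248.63937641]
[array([ 0.66481831, -0.17647984,  0.01      ]), array([ 0.53645794, -0.18318125,  0.01      ]), array([ 0.54486095, -0.35103116,  0.01      ])]
plate y-axis yaw deg 2.8659869567944822 0.16806012190515365 0.12853518331898853
[ 0.59037851 -0.21621887  0.09      ] [ 0.59944747 -0.21865602  0.09      ] [ 0.59171505 -0.21894174  0.08354577]
```

View pics/t1c.png

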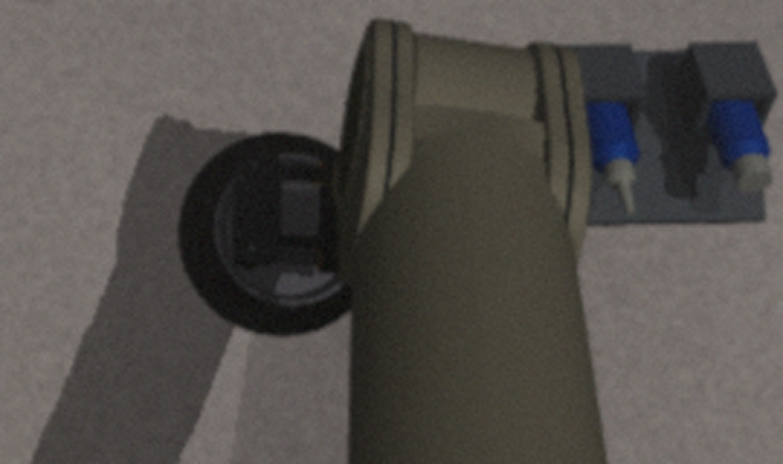

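The dish looks to be on the spot: its rim lies inside the dark disc around (280,230) in the crop, partly hidden by the arm. The stand measures consistently, with the tip predicted from the plate within 2 mm of the triangulated tip. I'll release the dish and rise.

>>> play_rows(
  commands=[
    [0,0,0,0,0,0,2],
    [0,0,0,0,0,0,4],
    [0,0,0,0,0,0,4],
    [0,0,1,0,0,0,4],
    [0,0,4,0,0,0,4],
    [0,0,5,0,0,0,4],
    [0,0,6,0,0,0,5.5],
    [0.85,-1.35,0,0,0,0.055,5.5],
    [0.85,-1.35,0,-0.002,0.044,0,5.5],
    [0.85,-1.35,0,-0.002,0.044,0,5.5],
    [0.85,-1.35,0,-0.002,0.044,0,5.5],
    [0.85,-1.35,0,-0.002,0.044,0,5.5],
    [0.85,-1.35,0,-0.002,0.044,0,5.5],
    [0.85,-1.35,0,-0.002,0.044,0,5.5],
    [0.85,-1.35,0,-0.002,0.044,0,5.5],
    [0.85,-1.35,0,-0.002,0.043,0,5.5],
    [0.85,-1.35,0,-0.002,0.043,0,5.5],
    [0.85,-1.35,0,-0.002,0.043,0,5.5],
    [0.85,-1.35,0,-0.002,0.043,0,5.5],
    [0,0,0,-0.002,0.043,0,5.5],
  ],
)

```text
time: 7.7
ee_pos: [0.6285, -0.2158, 0.1732]
eef_rot: [0.666, 0.7, -0.188, -0.18]
ft_force: [-0.1, 0.3, 0.3]
width: 0.0547
```

```bash
cat > chk.py <<'E'
from h import *
from scipy.spatial.transform import Rotation as R
st=r.read_state();M=R.from_quat(st['eef_rot']).as_matrix()
print(st['ee_pos'].round(4),'x',M[:,0].round(3),'z',M[:,2].round(3),'grasp',(st['ee_pos']-.019*M[:,2]).round(4),st['joint_positions'].round(2),st['ft_force'].round(1),st['width'],st['time'])
E
python3 - <<'E'
from chk import *
c=snap('top','t2');o=np.zeros((600,800,3),np.uint8)
o[:300]=cv2.resize(c['img'][205:325,290:610],None,fx=2.5,fy=2.5,interpolation=2)
w=snap('wrist','w2');o[300:,:400]=cv2.resize(w['img'],(400,300))
s=snap('scene','s2');o[300:,400:]=cv2.resize(s['img'][210:360,100:300],(400,300))
cv2.imwrite('pics/m2.png',o[:,:,::-1])
G=np.array([.5889,-.2196,.071]);print(proj(w,G)*.625)
E
```

```text
[ 0.6285 -0.2158  0.1732] x [-0.049  0.999  0.002] z [-0.501 -0.023 -0.865] grasp [ 0.6381 -0.2153  0.1897] [ 0.03  0.9   0.39  0.85 -0.11  1.92  1.96] [-0.1  0.3  0.3] 0.05473333738767432 7.7
[198.21268874 162.45052102]
```

View pics/m2.png

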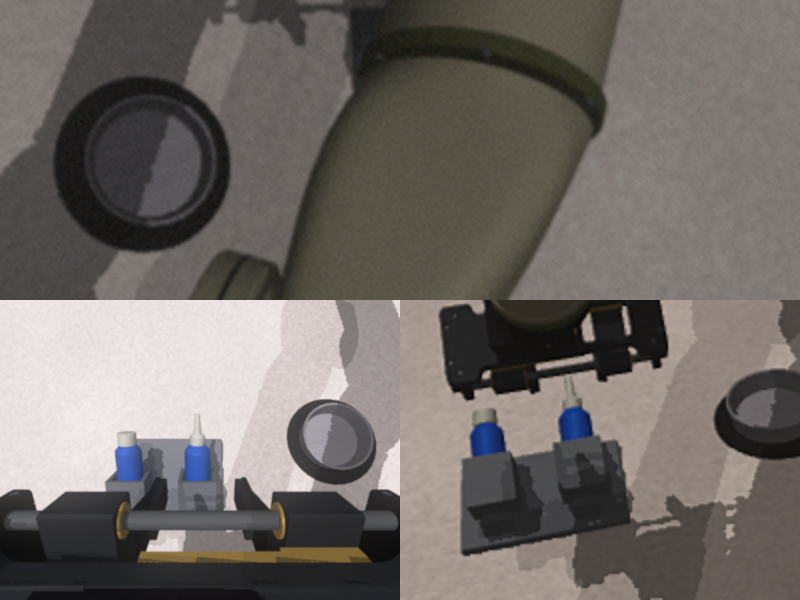

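The dish lies clear on the spot: its rim is inside the disc all round in the top strip, with about 13 mm margin at the tightest. The bottle body in the wrist view, at (197,465) in the mosaic, matches the predicted grasp point. I'll approach along the tool axis.

>>> play_rows(
  commands=[
    [0,-0.1,-1.6,0,0,0,5.5],
    [0,-0.1,-1.6,0,0,0,5.5],
    [-1,-0.05,-1.75,0,0,0,5.5],
    [-1,-0.05,-1.75,0,0,0,5.5],
    [0,0,0,0,0,0,5.5],
  ],
)

```text
time: 8.48
ee_pos: [0.6072, -0.2172, 0.1045]
eef_rot: [0.665, 0.7, -0.187, -0.181]
ft_force: [-0.0, 0.1, 0.4]
width: 0.0546
```

```bash
python3 chk.py
```

```text
[ 0.6072 -0.2172  0.1045] x [-0.05   0.999  0.004] z [-0.502 -0.022 -0.865] grasp [ 0.6168 -0.2168  0.1209] [ 0.01  0.89  0.38  1.02 -0.11  1.77  1.96] [-0.   0.1  0.4] 0.05464544618984919 8.475
```

>>> play_rows(
  commands=[
    [-0.95,-0.1,-1.7,0,0,0,5.5],
    [-0.95,-0.1,-1.7,0,0,0,5.5],
    [-0.9,-0.1,-1.6,0,0,0,5.5],
    [0,0,0,0,0,0,5.5],
  ],
)

```text
time: 8.98
ee_pos: [0.5801, -0.2204, 0.0557]
eef_rot: [0.665, 0.7, -0.187, -0.18]
ft_force: [-0.3, -0.6, 1.2]
width: 0.0553
```

```bash
python3 chk.py; python3 - <<'E'
from h import *
w=snap('wrist','w3');s=snap('scene','s3');o=np.zeros((400,800,3),np.uint8)
o[:300,:400]=cv2.resize(w['img'],(400,300));o[:,400:]=cv2.resize(s['img'][230:330,110:210],(400,400),interpolation=2)
cv2.imwrite('pics/m3.png',o[:,:,::-1])
E
```

```text
[ 0.5801 -0.2204  0.0557] x [-0.05   0.999  0.003] z [-0.501 -0.022 -0.865] grasp [ 0.5896 -0.2199  0.0721] [ 0.01  0.87  0.38  1.16 -0.1   1.65  1.97] [-0.3 -0.6  1.2] 0.055311237203739504 8.975
```

View pics/m3.png

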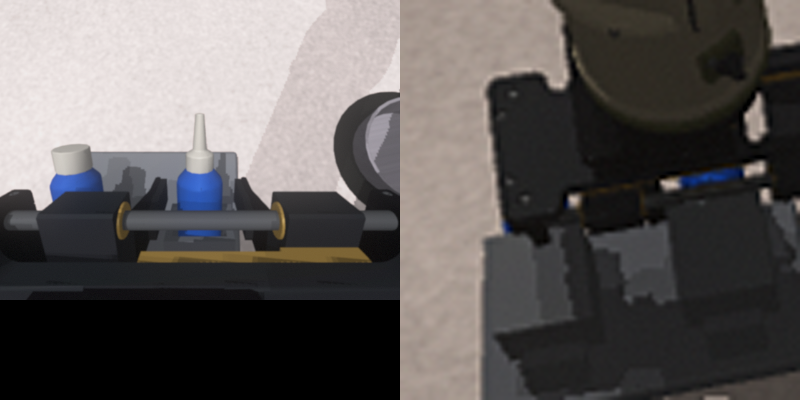

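The bottle stands centred between the fingers at (199,190), with the capped bottle to the left at (75,170) and clear. I'll close and draw out along the axis (-0.865, -0.044, 0.5).

>>> play_rows(
  commands=[
    [0,0,0,0,0,0,3],
    [0,0,0,0,0,0,2],
    [0,0,0,0,0,0,2],
    [0,0,0,0,0,0,2],
    [0,0,0,0,0,0,2],
  ],
  grip_force=25,
)

```text
time: 9.7
ee_pos: [0.5808, -0.2206, 0.0562]
eef_rot: [0.665, 0.7, -0.187, -0.179]
ft_force: [1.1, 0.7, 0.6]
width: 0.0335
```

```bash
python3 chk.py
```

```text
[ 0.5808 -0.2206  0.0562] x [-0.05   0.999  0.003] z [-0.499 -0.023 -0.866] grasp [ 0.5903 -0.2201  0.0727] [ 0.01  0.87  0.38  1.16 -0.1   1.65  1.97] [1.1 0.7 0.6] 0.03345661941504442 9.7
```

>>> play_rows(
  commands=[
    [-0.43,-0.02,0.25,0,0,0,2],
    [-0.86,-0.045,0.5,0,0,0,2],
    [-0.86,-0.045,0.5,0,0,0,2],
    [-0.86,-0.045,0.5,0,0,0,2],
    [-0.86,-0.045,0.5,0,0,0,2],
    [-0.86,-0.045,0.5,0,0,0,2],
    [-0.86,-0.045,0.5,0,0,0,2],
    [0,0,0,0,0,0,2],
  ],
)

```text
time: 10.7
ee_pos: [0.5244, -0.2237, 0.0892]
eef_rot: [0.666, 0.7, -0.186, -0.179]
ft_force: [-0.0, -0.4, -1.4]
width: 0.0333
```

```bash
python3 chk.py
```

```text
[ 0.5244 -0.2237  0.0892] x [-0.05   0.999  0.003] z [-0.499 -0.023 -0.866] grasp [ 0.5338 -0.2233  0.1057] [-0.02  0.73  0.39  1.33 -0.06  1.61  1.99] [-0.  -0.4 -1.4] 0.03330902619272726 10.7
```

>>> play_rows(
  commands=[
    [0,0,2,0,0,0,2],
    [0,0,4,0,0,0,2],
    [0,0,4,0,0,0,2],
    [0,0,4,0,0,0,2],
    [0.5,1.5,0,0.005,-0.102,0,2],
    [0.5,1.5,0,0.005,-0.102,0,2],
    [0.5,1.5,0,0.005,-0.102,0,2],
    [0.5,1.5,0,0.005,-0.102,0,2],
    [0.5,1.5,0,0.005,-0.102,0,2],
    [0.5,1.5,0,0.005,-0.102,0,2],
    [0.5,1.5,0,0.005,-0.102,0,2],
    [0.5,1.5,0,0.005,-0.102,0,2],
    [0.5,1.5,0,0.005,-0.102,0,2],
    [0.5,1.5,0,0.005,-0.102,0,2],
    [0.5,1.5,0,0.005,-0.102,0,2],
    [0.5,1.5,0,0.005,-0.102,0,2],
    [0.3,1.5,0,0,0,0,2],
    [0.3,1.5,0,0,0,0,2],
    [0,1.3,0,0,0,0,2],
    [0,0,0,0,0,0,2],
  ],
)

```text
time: 13.2
ee_pos: [0.5909, 0.0, 0.2295]
eef_rot: [0.646, 0.681, 0.249, 0.237]
ft_force: [0.5, -0.3, -1.9]
width: 0.0331
```

```bash
python3 chk.py; python3 - <<'E'
from h import *
w=snap('wrist','w4');s=snap('scene','s4');t=snap('top','t4');o=np.zeros((600,800,3),np.uint8)
o[:300,:400]=cv2.resize(w['img'],(400,300));o[:300,400:]=cv2.resize(s['img'][180:330,200:400],(400,300),interpolation=2)
o[300:,:400]=cv2.resize(t['img'][190:340,270:470],(400,300),interpolation=2);o[300:,400:]=cv2.resize(s['img'],(400,300))
cv2.imwrite('pics/m4.png',o[:,:,::-1])
E
```

```text
[0.5909 0.     0.2295] x [-0.053  0.999 -0.001] z [ 0.645  0.034 -0.763] grasp [ 0.5787 -0.0006  0.244 ] [-0.21 -0.2   0.1   2.19  0.12  0.45  1.44] [ 0.5 -0.3 -1.9] 0.033089273825325886 13.2
```

View pics/m4.png

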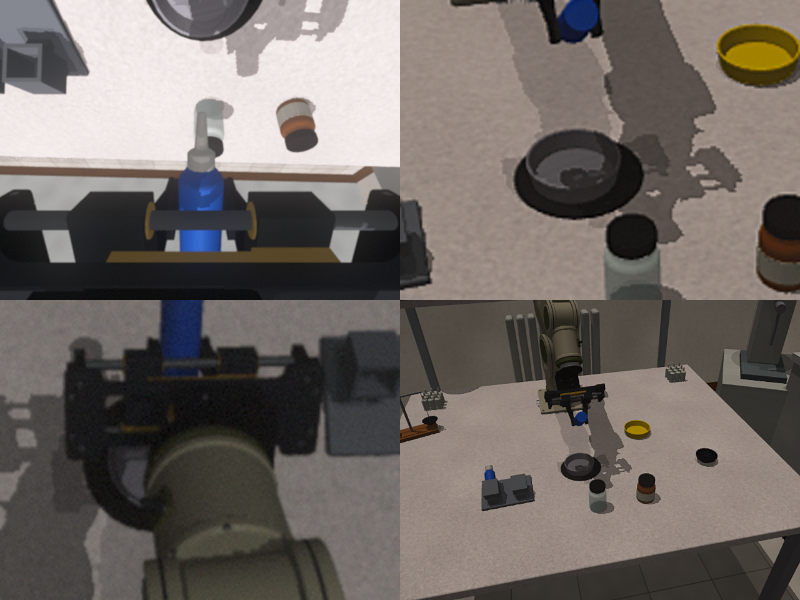

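The wrist view shows the bottle firmly held, with its tip at mosaic (203,112). The dish sits on the spot, the capped bottle is in its seat and the bystanders haven't moved. I'll lower a little and check the tip and dish positions.

>>> play_rows(
  commands=[
    [0,0,-1.3,0,0,0,2],
    [0,0,-1.5,0,0,0,2],
    [0,0,-1.2,0,0,0,2],
    [0,0,0,0,0,0,2],
    [0,0,0,0,0,0,2],
    [0,0,0,0,0,0,2],
    [0,0,0,0,0,0,2],
  ],
)

```text
time: 14.22
ee_pos: [0.5909, -0.0004, 0.1891]
eef_rot: [0.646, 0.681, 0.249, 0.237]
ft_force: [0.1, 0.5, -0.7]
width: 0.0329
```

```bash
python3 chk.py; python3 - <<'E'
from h import *
from scipy.spatial.transform import Rotation as R
st=r.read_state();M=R.from_quat(st['eef_rot']).as_matrix();G=st['ee_pos']-.019*M[:,2]
w=snap('wrist','w5');s=snap('scene','s5')
ax=-M[:,1] if M[0,1]>0 else M[:,1]
print('axis',ax,'tip pred',G+.064*ax,'px',proj(w,G+.064*ax),'collar px',proj(w,G+.036*ax))
# tip seen at x625 of the mosaic; intersect ray with the vertical plane of the tool axis
u,v=325,179;T=w['camera_from_world'];o=-T[:3,:3].T@T[:3,3];d=T[:3,:3].T@np.linalg.inv(w['K'])@[u,v,1]
# distance 64mm from G: closest solutions
L=np.linspace(.05,.5,4500);P=o+np.outer(L/np.linalg.norm(d),d);D=np.linalg.norm(P-G,axis=1);k=np.argsort(abs(D-.064))[:1];print('tip by ray',P[k],D.min(),P[D.argmin()])
t=dict(np.load('pics/t2.npz'));g=cv2.GaussianBlur(t['img'],(3,3),0)
print('dish rim centre',ray(t,290+150.5/2.5,205+160.5/2.5,.028),'spot',ray(t,290+142/2.5,205+164/2.5,0))
o2=np.zeros((300,800,3),np.uint8);o2[:,:400]=cv2.resize(w['img'],(400,300));o2[:,400:]=cv2.resize(s['img'][150:330,200:440],(400,300),interpolation=2)
cv2.imwrite('pics/m5.png',o2[:,:,::-1])
E
```

```text
[ 5.909e-01 -4.000e-04  1.891e-01] x [-0.052  0.999 -0.   ] z [ 0.645  0.033 -0.763] grasp [ 0.5787 -0.001   0.2036] [-0.2  -0.15  0.1   2.24  0.13  0.35  1.43] [ 0.1  0.5 -0.7] 0.032855448481583116 14.225
axis [-0.76210308 -0.04001176 -0.64621819] tip pred [ 0.52990576 -0.00360338  0.16220108] px [321.42270017 181.163827  ] collar px [321.39627829 246.51870765]
tip by ray [[ 0.53514305 -0.00177922  0.15614347]] 0.06437605839207496 [ 0.53514305 -0.00177922  0.15614347]
dish rim centre [ 0.52495728 -0.00496725  0.028     ] spot [ 5.25590915e-01 -5.18739459e-05  0.00000000e+00]
```

View pics/m5.png

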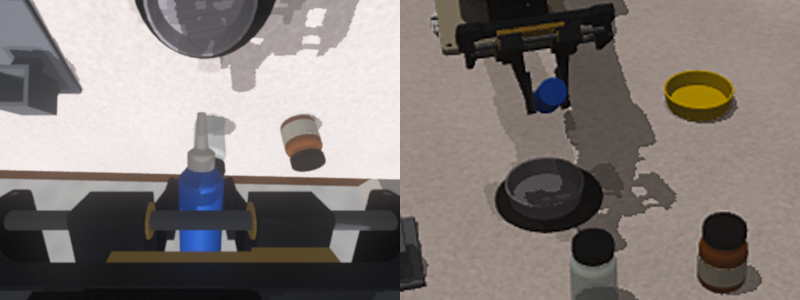

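The tip is seen at (202,113) against (201,113) predicted, so it is about 40° below level and within 5 mm of the dish centre. The tip is at z = 0.16 m. I'm handing in.

```bash
python3 -c "
from h import *
print(r.close_job(),r.read_state()['time'])"
```

```text
the job is handed in; nothing more can be done
the job is handed in; nothing more can be done
```

The job is handed in, at about 14 s of the 59 s allowed; the interface gives no verdict.

- **Dish:** I gripped its wall lightly and slid it onto the dark spot. Its centre ended about 5 mm from the spot's centre, against a margin of 20 mm at the rim.
- **Bottle:** I drew the bottle with the pointed tip straight out of its seat and turned it about 70°. It is held still with the tip about 40° below level. The tip is 5–10 mm from the dish centre across the bench, and at 0.16 m it is the lowest point of the bottle.
- **Other things:** The last pictures show the flat-capped bottle still in its seat. The flask, jar, pan and yellow dish look unmoved; I judged these by eye and did not measure them again.
- **Disagreement between checks:** The tip position worked out from the grip and the one seen in the wrist camera differed by about 5 mm in x and 6 mm in height. Both put the tip well inside the dish. No check failed.

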